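# Close up the control box: shut its door, hold the cover over its screw holes

### The arm

A 7-joint arm with a two-finger parallel gripper is mounted at the origin on the work surface. World frame = base frame: x ahead of the robot, y to its left, z up, the work surface at z = 0. Lengths are in m, angles in rad, forces in N, time in s.
With the tool pointing down it reaches from about 0.4 to 0.85 m from the base axis. Payload 4.5 kg.
Tool frame: the origin (TCP) lies midway between the tips of the shut fingers; the grasp point (between the pads) lies 19 mm behind it (bot.grip_point_offset is the distance from the TCP to the grasp point, in m); y points along the fingers, x is the direction in which the jaws open and shut, and the axes are right-handed (so a half turn about y gives the same grasp; the last joint's range is limited). The gripper opens to 88 mm and grips with 3 to 60 N. Pads are 18 mm wide; open, the fingers measure 123 mm over their backs; the gripper's body (75 mm by 187 mm) begins 45 mm behind the grasp point.
Start: joints at [-1.288, 0.689, -0.195, 1.565, 0.157, 0.902, -0.215], TCP at [0.154, 0.606, 0.239] pointing down, gripper open.
Joint ranges: [-3.01, 3.01], [-0.46, 2.08], [-1.47, 1.51], [0.13, 2.56], [-1, 4.14], [0.04, 2.09], [-2.66, 2.66]. Speed limits (rad/s): [2.57, 2.57, 3.14, 3.14, 3.14, 3.14, 3.14].

### API

Orientations are given as a rotation vector (axis times angle).
In Python, from rig import bot gives the robot as it stands. The module is installed in compiled form; this text tells all that it offers.
- The arm moves only by the shell command python3 -m handwheel 'ROWS'. ROWS is JSON, a list of rows, each a list of 3 entries, a list of its own where there are three numbers: the turn, a rotation vector about the world's x, y, z in rad, then the shift along the world's x, y, z in m, then the opening in per cent of the stroke, from 0 (shut) to 100 (fully open). In form: [[[wx, wy, wz], [tx, ty, tz], claw], ...]. A call has 1 to 8 rows; each row is the pose to reach, as a shift and turn from the pose commanded when the call began; what a row does not reach only later rows make up. A row lasts 1/10 s, in which the tool goes at most 50 mm and 8.59 degrees, less where a joint would pass 70% of its speed; a pose out of reach is approached as far as the arm can. A call with a gripper value outside its range is refused whole. The fingers move at their own pace and stop on an object; the grip force is fixed at half the most. Time passes only in rows, so rows that repeat a pose let the fingers close. It gives the time, the measured TCP pose, the force and the opening at its end, in the units of the state.
- bot.get_state(): the state, without advancing time (a new reading comes with each control period).
- bot.capture(name): name is "scene" or "top" or "wrist"; returns the picture (384x512x3 uint8, red, green, blue); there is no depth.
- bot.get_calibration(name): a dict with "camera_matrix" (3x3 intrinsics, pixels), "origin" and "rotation" of the camera in the world; the wrist camera has in their place "hand_eye" (4x4, takes a point from camera to tool coordinates, whose origin is the TCP and whose axes are the tool frame's). Camera axes: x right, y down, z forward; pixel columns grow to the right and rows downward; lengths in m; the calibration is good to about 2 mm. A picture is of the moment at which its call begins: read the wrist's pose just before it. get_calibration takes no time and is no camera call.
- bot.sign_off(): hands the job in, once; it reports no verdict.
The state is a dict: "clock": time; "qpos": joint angles; "dq": joint speeds; "tau": joint torques, N m; "tcp_pos": TCP position; "tool_rot": TCP orientation; "ft_force": force on the tool from outside, world axes, zero at the start; "torque": the same for the moment, N m; "finger_gap": finger opening in m.
Only numpy, scipy, OpenCV 4.12 (cv2) and the standard library are available. Lean on these libraries where they do the work, as an engineer would, in place of code of your own. Each camera call takes 0.05 s, during which the arm holds its last target. There are 200 camera calls.

### The job

Close up the grey control box on the bike-shop bench: first push its front door fully shut until the catch holds it, then take the cover plate by its bar handle and hold it level, hovering about one and a half centimetres above the box's open top without touching it, with its corner holes lined up (either way round) so that all four threaded holes show whole through them from straight above. Finish while still holding the plate there, steady, for a colleague to start the screws; do not set it down or let go. Leave the other things on the bench where they are.

Things in the scene. Friction and masses are not known exactly. Their poses are not given: they have to be found in the camera images.
- box: fixed grey metal control box, 140 mm (its x) by 200 mm (its y) and 110 mm tall, bolted to the bench; origin at the centre of its underside, on the bench; z up; its -x side is the front with the door. The top is open, framed by an aluminium flange with a threaded hole at each corner. The door catch is inside
- box_top (a point): centre of the box's top opening, level with the top face of the flange (110 mm above the bench); axes as the box
- door (a joint): angle of the box's front door in rad: 0 is fully shut, grows as the door swings out (to 1.3). It turns stiffly enough to stay where it is left. From about 0.09 down to 0.04 a sprung roller catch resists with 2 to 3 N near the door's free edge; past that the roller pulls the door home to 0 and keeps it there; short of it the door springs back ajar. A stop at 0 keeps it from going further
- door_hinge (a point): point on the door's upright hinge line, on its outer face, 54 mm above the bench, at the door's left edge (box +y). The door is 130 mm wide, 80 mm high (14 to 94 mm above the bench), 8 mm thick, a flat panel without a handle; shut, it lies in front of the box's front face. Axes turn with the door: -x is square out of its outer face, -y points along the door from hinge to free edge
- door_push (a point): point on the door's outer face, 100 mm from the hinge line and 30 mm short of the free edge, 69 mm above the bench and 25 mm below the door's top edge; axes as door_hinge. Pressing here along +x shuts the door
- cover: loose aluminium cover plate, 130 mm (its x) by 190 mm (its y), 5 mm thick, 0.3 to 0.55 kg, lying flat on the bench, with a 14 mm clearance hole at each corner and a black bar handle on top; origin at the centre of the underside; z up. It fits the box either way round (turned by half a turn)
- cover_grip (a point): centre of the cover's handle bar, 42 mm above the plate's underside: the bar is 12 mm wide (cover x), 12 mm high and 100 mm long (cover y), with 31 mm free below it to the plate and a 12 mm foot at each end; best pinched across its width at the middle, from above; axes as the cover
- cover_under (a point): centre of the cover plate's underside; axes as the cover
- thread0 (a point): mouth of a 6 mm threaded hole in the top face of the box's flange, at x 50, y 80 mm in the box's frame
- hole0 (a point): centre of a 14 mm hole of the cover at the plate's underside, at x 50, y 80 mm in the cover's frame (hole0 over thread0, or over thread2 when turned by half a turn)
- thread1 (a point): mouth of a 6 mm threaded hole in the top face of the box's flange, at x 50, y -80 mm in the box's frame
- hole1 (a point): centre of a 14 mm hole of the cover at the plate's underside, at x 50, y -80 mm in the cover's frame (hole1 over thread1, or over thread3 when turned by half a turn)
- thread2 (a point): mouth of a 6 mm threaded hole in the top face of the box's flange, at x -50, y -80 mm in the box's frame
- hole2 (a point): centre of a 14 mm hole of the cover at the plate's underside, at x -50, y -80 mm in the cover's frame (hole2 over thread2, or over thread0 when turned by half a turn)
- thread3 (a point): mouth of a 6 mm threaded hole in the top face of the box's flange, at x -50, y 80 mm in the box's frame
- hole3 (a point): centre of a 14 mm hole of the cover at the plate's underside, at x -50, y 80 mm in the cover's frame (hole3 over thread3, or over thread1 when turned by half a turn)
- jar: bystander: small screw-top grease jar, 48 mm across, 60 mm tall; origin at its underside; to be left alone
- hub: bystander: aluminium wheel hub standing on end, 48 mm across, 62 mm tall; origin at its underside; to be left alone
- brownbottle: bystander: brown glass bottle, 62 mm across, 190 mm tall; origin at its underside; to be left alone
- flask: bystander: steel drinking flask, 72 mm across, 210 mm tall; origin at its underside; to be left alone
- sprocket: bystander: dark steel sprocket ring lying flat, 84 mm across, 8 mm thick; origin at its underside; to be left alone
- driver: bystander: screwdriver lying on the bench; origin at its underside; to be left alone
- wrench: bystander: wrench lying on the bench; origin at its underside; to be left alone

How it is judged:
By the outcome, as a careful person would: the job done as asked, in the order asked, and still so for the second after the job is handed in, while the arm keeps its last pose, push and grip.
It also fails if it takes over 64 s, if anything falls off the work surface, if the arm or the gripper's body presses on something with over 40 N, if the wrist force passes 120 N, or if a joint passes its speed limit or range.

## Working session

There is one attempt and no reset: what is moved stays moved. The work goes in short steps, Python scripts to look and compute and a shell command to move; the robot and the scene stay as the last step left them, time stands still between calls to the robot, and variables do not carry over. Pictures are saved under pics/ and viewed, about 8 in all and at most 12, crops included, and the job is handed in when it is done.

```bash
mkdir -p pics; python3 - <<'E'
from rig import bot
import cv2,numpy as np
for n in("scene","top"):
    im=bot.capture(n);cv2.imwrite(f"pics/{n}0.png",im[:,:,::-1])
    c=bot.get_calibration(n);print(n,{k:np.round(v,4).tolist() for k,v in c.items()})
print(bot.get_calibration("wrist"));print(bot.get_state(),bot.grip_point_offset)
E
```

```text
scene {'camera_matrix': [[354.0145, 0.0, 255.7247], [0.0, 354.0145, 198.3187], [0.0, 0.0, 1.0]], 'origin': [1.2349, -0.4779, 0.69], 'rotation': [-1.9938, -1.0365, 0.4998]}
top {'camera_matrix': [[427.4566, 0.0, 256.3179], [0.0, 427.4566, 190.9251], [0.0, 0.0, 1.0]], 'origin': [0.3553, 0.0008, 1.2932], 'rotation': [-2.1371, 2.108, -0.1693]}
{'camera_matrix': array([[321.67921286,   0.        , 255.70451843],
       [  0.        , 321.67921286, 188.85629078],
       [  0.        ,   0.        ,   1.        ]]), 'hand_eye': array([[ 9.99999831e-01,  5.78075545e-04,  6.26432043e-05,
         1.14385809e-03],
       [ 1.11313654e-04, -2.96065787e-01,  9.55167544e-01,
        -1.45737345e-01],
       [ 5.70705508e-04, -9.55167376e-01, -2.96065801e-01,
         7.63271875e-02],
       [ 0.00000000e+00,  0.00000000e+00,  0.00000000e+00,
         1.00000000e+00]])}
{'clock': 0.1, 'qpos': array([-1.2881759 ,  0.68988229, -0.19453282,  1.56623485,  0.15732373,
        0.90252873, -0.21508351]), 'dq': array([-0.00075144, -0.00375951, -0.00080169, -0.00340264,  0.00012487,
       -0.00037085,  0.00089727]), 'tau': array([-4.22216021e-03, -5.28488803e+01, -1.27165798e+00, -1.53833270e+01,
       -5.25755505e-02,  2.06816650e-03,  3.52449069e-05]), 'tcp_pos': array([0.15381525, 0.60518569, 0.23800308]), 'tool_rot': array([-1.31779223, -1.0232092 ,  1.02524559]), 'ft_force': array([ 0.57506113, -0.23592067, -0.77163478]), 'torque': array([-0.01701517, -0.00303907, -0.04119968]), 'finger_gap': 0.08810689494976409} 0.0187
```

```bash
python3 - <<'E'
import cv2
for n in("scene","top"):
    im=cv2.imread(f"pics/{n}0.png");cv2.imwrite(f"pics/{n}0b.png",cv2.resize(im,(800,600),interpolation=cv2.INTER_CUBIC))
E
```

```text
(no output)
```

View pics/top0b.png

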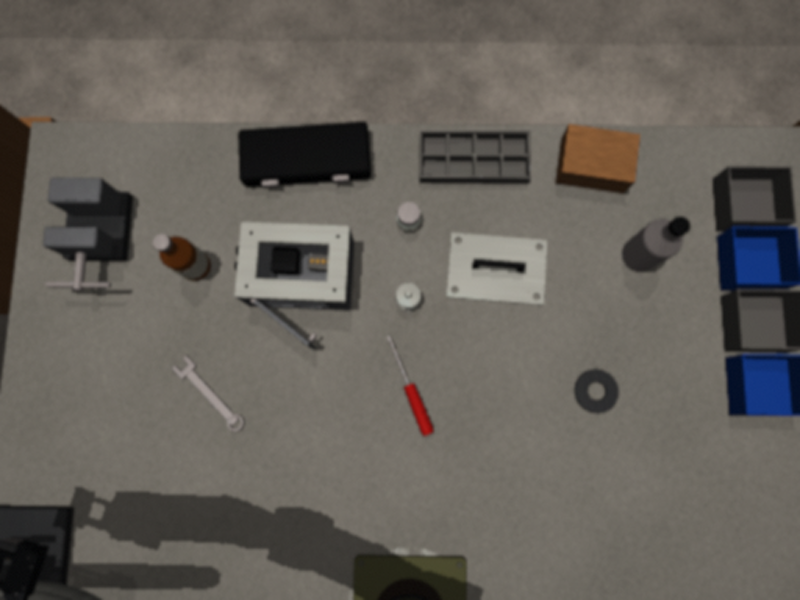

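View pics/scene0b.png

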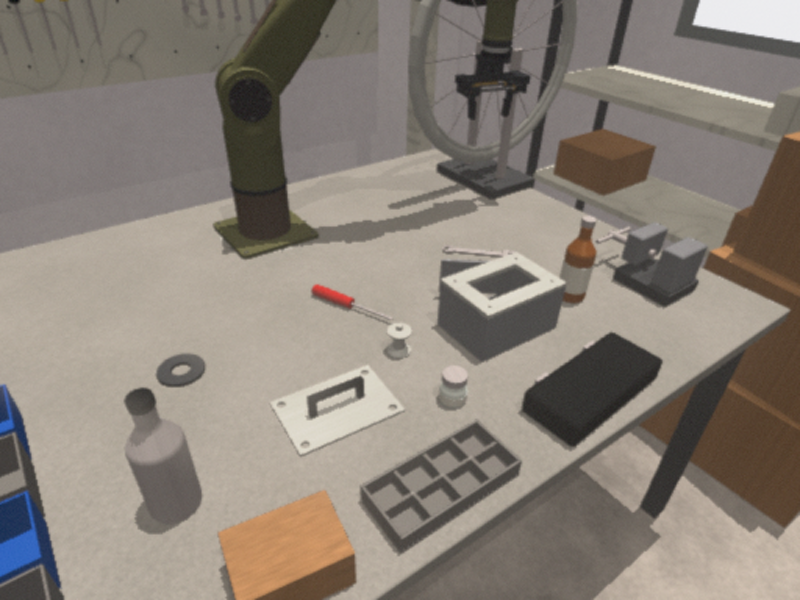

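The top view shows the box near (293,263), its door open at the lower side from hinge (255,300) to free edge (318,345), and the cover at (497,268). The jar and hub stand between them. Next I enlarge this area.

```bash
cat > h.py <<'E'
from rig import bot
import cv2,numpy as np
from scipy.spatial.transform import Rotation as R
def cam(n,st=None):
    c=bot.get_calibration(n);K=c["camera_matrix"]
    if n=="wrist":
        T=R.from_rotvec(st["tool_rot"]).as_matrix();H=c["hand_eye"]
        return K,T@H[:3,:3],T@H[:3,3]+st["tcp_pos"]
    r=np.array(c["rotation"]);return K,(R.from_rotvec(r).as_matrix() if r.size==3 else r),np.array(c["origin"])
def unproj(C,uv,z):
    K,Rm,o=C;d=Rm@np.linalg.solve(K,[uv[0],uv[1],1]);return o+d*(z-o[2])/d[2]
def proj(C,p):
    K,Rm,o=C;q=K@(Rm.T@(np.array(p)-o));return q[:2]/q[2]
def fit(loc,pts):
    "2D rigid fit -> centre xy, yaw, residuals(mm)"
    l=np.array(loc,float);p=np.array(pts)[:,:2];lc=l.mean(0);pc=p.mean(0)
    a=l-lc;b=p-pc;th=np.arctan2((a[:,0]*b[:,1]-a[:,1]*b[:,0]).sum(),(a*b).sum())
    M=np.array([[np.cos(th),-np.sin(th)],[np.sin(th),np.cos(th)]]);c=pc-M@lc
    return c,th,np.round((p-(l@M.T+c))*1000,1)
E
python3 - <<'E'
import cv2
im=cv2.imread("pics/top0.png")[135:230,145:360]
cv2.imwrite("pics/c1.png",cv2.resize(im,None,fx=3.7,fy=3.7,interpolation=cv2.INTER_CUBIC))
E
```

```text
(no output)
```

View pics/c1.png

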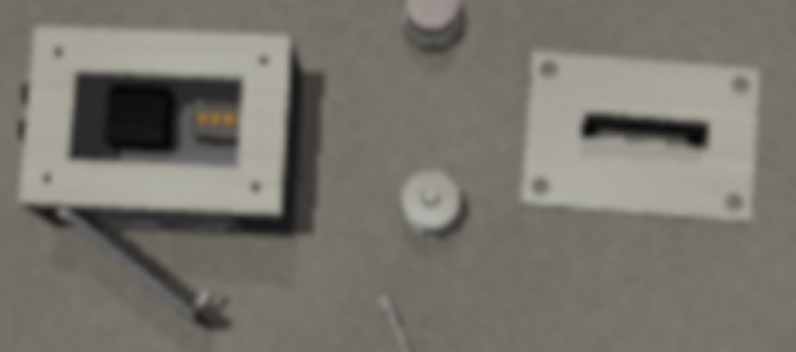

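Threads are at crop (58,51), (264,60), (256,187) and (47,178). Cover holes are at (548,69), (740,84), (734,202) and (541,186). The door's top edge runs from (62,212) to about (197,315).

```bash
python3 - <<'E'
from h import *
C=cam("top");f=lambda p:((p[0]+.5)/3.7-.5+145,(p[1]+.5)/3.7-.5+135)
L=np.array([[50,80],[50,-80],[-50,-80],[-50,80]])/1e3
for n,P,z in(("box",[(58,51),(264,60),(256,187),(47,178)],.11),("cover",[(548,69),(740,84),(734,202),(541,186)],.005)):
    W=[unproj(C,f(p),z) for p in P];c,th,r=fit(L,W);print(n,c,np.degrees(th),r.tolist())
    if n=="box": bc,bt=c,th
h=unproj(C,f((62,212)),.094);e=unproj(C,f((197,315)),.094)
print("door",h,e,np.linalg.norm(e-h))
M=np.array([[np.cos(bt),-np.sin(bt)],[np.sin(bt),np.cos(bt)]])
lh,le=[M.T@(q[:2]-bc) for q in(h,e)];print("box frame",lh,le,"angle",np.arctan2(*(le-lh)*[-1,-1]))
for n,p,z in(("jar",(433,12),.06),("hub",(431,200),.062),):print(n,unproj(C,f(p),z))
st=bot.get_state();print(R.from_rotvec(st["tool_rot"]).as_matrix().round(3))
S=cam("scene")
for n,c,th,z in(("b",bc,bt,.11),):
  print([ (proj(S,[*(M@l+c),z])*1.5625).round() for l in L])
E
```

```text
box [0.63205359 0.22019915] -1.827164142482558 [[0.3, 0.3], [-0.0, -0.1], [-0.1, -0.3], [-0.2, 0.1]]
cover [ 0.64736363 -0.16515839] -3.9456942717782124 [[0.3, 0.6], [0.1, -0.1], [-0.5, 0.0], [0.0, -0.5]]
door [0.56094323 0.2928286  0.094     ] [0.48255018 0.18525243 0.094     ] 0.13310936604957316
box frame [-0.07338996  0.07032519] [-0.14831313 -0.03969582] angle 0.5978530833892831
jar [0.73478029 0.00861409 0.06      ]
hub [0.57970983 0.00820268 0.062     ]
[[ 0.246 -0.    -0.969]
 [ 0.969 -0.002  0.246]
 [-0.002 -1.    -0.   ]]
[array([553., 281.]), array([490., 306.]), array([456., 281.]), array([517., 258.])]
```

Both hole patterns fit to within 0.6 mm. The box is at (0.632, 0.220) with yaw -1.8°, the cover at (0.647, -0.165) with yaw -3.9°, and the door is at about 0.6 rad. Now I go in front of the door with the fingers shut and their flat side parallel to the shut door.

```bash
python3 -m handwheel '[[[0,0,0.216],[0.293,-0.4,0],0],[[0,0,0.216],[0.293,-0.4,0],0],[[0,0,0.216],[0.293,-0.4,0],0],[[0,0,0.216],[0.293,-0.4,0],0],[[0,0,0.216],[0.293,-0.4,0],0],[[0,0,0.216],[0.293,-0.4,0],0],[[0,0,0.216],[0.293,-0.4,0],0],[[0,0,0.216],[0.293,-0.4,0],0]]'
```

```text
clock: 0.9
tcp_pos: [0.3911, 0.2812, 0.2386]
tool_rot: [-1.224, -1.185, 1.185]
ft_force: [1.2, 0.2, -0.1]
finger_gap: 0.0262
```

```bash
python3 -m handwheel '[[[0,0,0],[0.056,-0.076,0],0],[[0,0,0],[0.056,-0.076,0],0],[[0,0,0],[0.056,-0.076,-0.05],0],[[0,0,0],[0.056,-0.076,-0.1],0],[[0,0,0],[0.056,-0.076,-0.15],0],[[0,0,0],[0.056,-0.076,-0.176],0],[[0,0,0],[0.056,-0.076,-0.176],0],[[0,0,0],[0.056,-0.076,-0.176],0]]'
python3 - <<'E'
from h import *
st=bot.get_state();print(R.from_rotvec(st["tool_rot"]).as_matrix().round(3))
im=bot.capture("top");cv2.imwrite("pics/t2.png",cv2.resize(im[130:240,125:275,::-1],None,fx=4,fy=4,interpolation=cv2.INTER_CUBIC))
E
```

```text
clock: 1.7
tcp_pos: [0.4462, 0.2071, 0.0629]
tool_rot: [-1.224, -1.185, 1.186]
ft_force: [0.2, 0.3, 1.3]
finger_gap: 0.0003
[[ 0.033 -0.001 -0.999]
 [ 0.999 -0.     0.033]
 [-0.    -1.     0.001]]
```

View pics/t2.png

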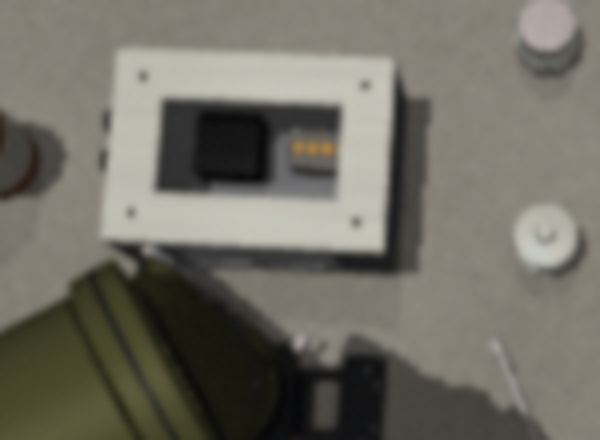

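The gripper stands in front of the door's free edge and nothing has been touched. Now I push along box +x.

```bash
python3 -m handwheel '[[[0,0,0],[0.015,0,0],0],[[0,0,0],[0.03,-0.001,0],0],[[0,0,0],[0.04,-0.001,0],0],[[0,0,0],[0.05,-0.002,0],0],[[0,0,0],[0.06,-0.002,0],0],[[0,0,0],[0.07,-0.002,0],0],[[0,0,0],[0.078,-0.002,0],0],[[0,0,0],[0.078,-0.002,0],0]]'
python3 -m handwheel '[[[0,0,0],[0.003,0,0],0],[[0,0,0],[0.006,0,0],0],[[0,0,0],[0.009,0,0],0],[[0,0,0],[0.012,0,0],0],[[0,0,0],[0.014,0,0],0],[[0,0,0],[0.014,0,0],0]]'
```

```text
clock: 2.55
tcp_pos: [0.5258, 0.205, 0.0628]
tool_rot: [-1.226, -1.186, 1.183]
ft_force: [-0.3, 0.2, 0.9]
finger_gap: 0.0001
clock: 3.15
tcp_pos: [0.5378, 0.2046, 0.0625]
tool_rot: [-1.224, -1.184, 1.186]
ft_force: [-1.2, -1.6, 0.4]
finger_gap: 0.0004
```

```bash
python3 -m handwheel '[[[0,0,0],[0.002,0,0],0],[[0,0,0],[0.004,0,0],0],[[0,0,0],[0.004,0,0],0]]'; python3 -m handwheel '[[[0,0,0],[0.002,0,0],0],[[0,0,0],[0.002,0,0],0]]'; python3 -m handwheel '[[[0,0,0],[0.002,0,0],0],[[0,0,0],[0.002,0,0],0]]'
```

```text
clock: 3.45
tcp_pos: [0.5413, 0.2051, 0.0626]
tool_rot: [-1.223, -1.184, 1.187]
ft_force: [-3.5, -1.4, 1.2]
finger_gap: 0.0
clock: 3.65
tcp_pos: [0.5413, 0.2051, 0.0626]
tool_rot: [-1.221, -1.181, 1.189]
ft_force: [-8.1, -0.7, 5.0]
finger_gap: 0.0004
clock: 3.85
tcp_pos: [0.5413, 0.205, 0.0626]
tool_rot: [-1.219, -1.179, 1.192]
ft_force: [-11.9, -1.5, 9.3]
finger_gap: 0.0004
```

It has come to a hard stop at 12 N, well above the catch force. I back off and check that the door stays shut.

```bash
python3 -m handwheel '[[[0,0,0],[-0.03,0,0],0],[[0,0,0],[-0.08,0.003,0],0],[[0,0,0],[-0.08,0.003,0.05],0],[[0,0,0],[-0.08,0.003,0.1],0],[[0,0,0],[-0.08,0.003,0.15],100],[[0,0,0],[-0.08,0.003,0.15],100],[[0,0,0],[-0.08,0.003,0.15],100]]'
python3 - <<'E'
from h import *
a=bot.capture("top")[:,:,::-1];b=bot.capture("wrist")[:,:,::-1];cv2.imwrite("pics/w3raw.png",b)
a=cv2.resize(a[130:240,135:245],(400,400),interpolation=cv2.INTER_CUBIC)
b=cv2.resize(b,(400,300))
o=np.zeros((400,800,3),np.uint8);o[:,:400]=a;o[:300,400:]=b;cv2.imwrite("pics/t3.png",o)
E
```

```text
clock: 4.55
tcp_pos: [0.4681, 0.2088, 0.2143]
tool_rot: [-1.226, -1.189, 1.18]
ft_force: [-0.5, -0.0, -0.2]
finger_gap: 0.0227
```

View pics/t3.png

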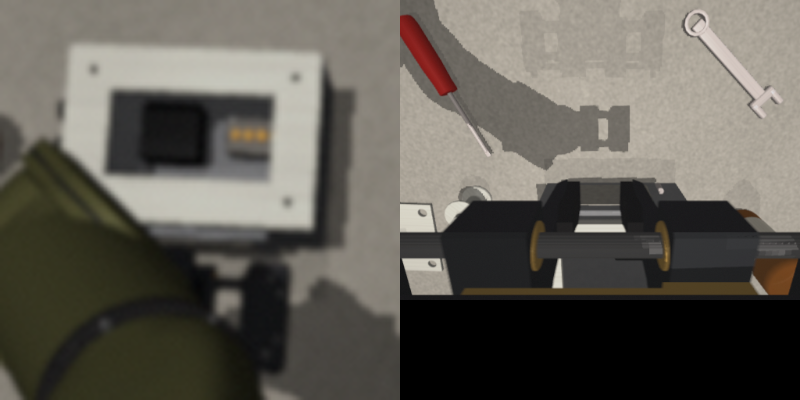

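The top view shows the door lying parallel under the flange edge, so it is shut; I will recheck with a clear view. Now over to the cover, turning the jaws across the bar.

```bash
python3 -m handwheel '[[[0,0,-0.15],[0.018,-0.037,0],100],[[0,0,-0.3],[0.036,-0.074,0],100],[[0,0,-0.45],[0.054,-0.111,0],100],[[0,0,-0.6],[0.072,-0.148,0],100],[[0,0,-0.75],[0.09,-0.185,0],100],[[0,0,-0.9],[0.108,-0.222,0],100],[[0,0,-1.05],[0.125,-0.259,0],100],[[0,0,-1.2],[0.143,-0.296,0],100]]'
python3 -m handwheel '[[[0,0,-0.15],[0.018,-0.037,0],100],[[0,0,-0.3],[0.036,-0.074,0],100],[[0,0,-0.41],[0.036,-0.078,0],100],[[0,0,-0.41],[0.036,-0.078,0],100],[[0,0,-0.41],[0.036,-0.078,0],100]]'
python3 - <<'E'
from h import *
st=bot.get_state();b=bot.capture("wrist")[:,:,::-1];cv2.imwrite("pics/w4raw.png",b)
a=bot.capture("top")[:,:,::-1];cv2.imwrite("pics/t4raw.png",a)
M=R.from_rotvec(st["tool_rot"]).as_matrix();print(st["tcp_pos"],np.degrees(np.arctan2(M[1,0],M[0,0])),M[:,1],st["qpos"])
np.save("st4.npy",np.r_[st["tcp_pos"],st["tool_rot"]])
a=cv2.resize(a[130:220,135:255],(480,360),interpolation=cv2.INTER_CUBIC)
o=np.zeros((600,800,3),np.uint8);o[:360,:480]=a;o[360:,:320]=cv2.resize(b,(320,240));o[360:,320:]=cv2.resize(b[200:384,100:468],(480,240));cv2.imwrite("pics/t4.png",o)
E
```

```text
clock: 5.45
tcp_pos: [0.609, -0.0896, 0.2107]
tool_rot: [-1.555, -0.258, 0.263]
ft_force: [-0.0, 0.9, -1.3]
finger_gap: 0.0881
clock: 5.95
tcp_pos: [0.6445, -0.1646, 0.211]
tool_rot: [-1.569, 0.056, -0.051]
ft_force: [-0.8, 0.6, -0.1]
finger_gap: 0.0879
[ 0.64454425 -0.16456487  0.21099559] -3.9039675128206577 [-0.00295395  0.00107174 -0.99999506] [ 0.13558798  0.77601707  0.08818783  1.46636462 -0.07907085  0.90579082
  0.1795177 ]
```

View pics/t4.png

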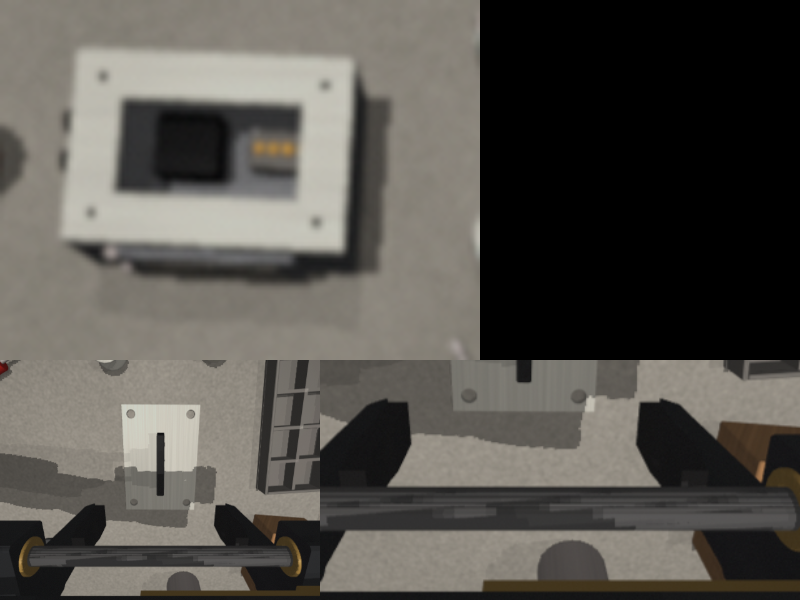

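The clear top view shows the door shut flush with the front (bottom edge of the box, about (110–295,252–265)) with the arm away. The wrist view shows the cover holes, so I check the cover's pose with them.

```bash
python3 - <<'E'
from h import *
v=np.load("st4.npy");C=cam("wrist",dict(tcp_pos=v[:3],tool_rot=v[3:]))
g=cv2.cvtColor(cv2.imread("pics/w4raw.png"),cv2.COLOR_BGR2GRAY).astype(float)
L=np.array([[50,80],[50,-80],[-50,-80],[-50,80]])/1e3;P=[]
for u,w in[(305,85),(298,227),(213,227),(208,85)]:
    p=g[w-9:w+10,u-9:u+10];m=np.median(p)-p;m=np.where(m>.4*m.max(),m,0);m[:2]=m[-2:]=0;m[:,:2]=m[:,-2:]=0
    y,x=np.mgrid[-9:10,-9:10];P.append((u+(m*x).sum()/m.sum(),w+(m*y).sum()/m.sum()))
print(np.round(P,1).tolist())
c,th,r=fit(L,[unproj(C,p,.003) for p in P]);print(c,np.degrees(th),r.tolist())
c,th,r=fit(L,[unproj(C,p,.003) for p in [(305,85),(298.6,227),(213.5,227),(208,85)]]);print(c,np.degrees(th),r.tolist())
E
```

```text
[[306.5, 85.4], [298.3, 228.0], [214.0, 227.6], [208.3, 85.0]]
[ 0.64568886 -0.16396567] -4.251650893164178 [[1.5, 1.1], [0.3, -1.1], [-0.6, -1.2], [-1.2, 1.1]]
[ 0.64520208 -0.16330511] -3.9692411017683664 [[0.9, 0.8], [0.7, -0.6], [-1.0, -0.8], [-0.6, 0.7]]
```

```bash
python3 -m handwheel '[[[0,0,0],[0.002,0,-0.05],100],[[0,0,0],[0.002,0,-0.1],100],[[0,0,0],[0.002,0,-0.14],100],[[0,0,0],[0.002,0,-0.17],100],[[0,0,0],[0.002,0,-0.187],100],[[0,0,0],[0.002,0,-0.187],100],[[0,0,0],[0.002,0,-0.187],0],[[0,0,0],[0.002,0,-0.187],0]]'
python3 -m handwheel '[[[0,0,0],[0,0,0],0],[[0,0,0],[0,0,0],0],[[0,0,0],[0,0,0],0],[[0,0,0],[0,0,0],0],[[0,0,0],[0,0,0],0],[[0,0,0],[0,0,0],0]]'
```

```text
clock: 6.85
tcp_pos: [0.6488, -0.1662, 0.0279]
tool_rot: [-1.571, 0.053, -0.059]
ft_force: [-0.3, -0.1, -0.2]
finger_gap: 0.0741
clock: 7.45
tcp_pos: [0.6472, -0.1659, 0.0257]
tool_rot: [-1.57, 0.057, -0.057]
ft_force: [-0.2, -0.9, 0.4]
finger_gap: 0.0265
```

```bash
python3 -m handwheel '[[[0,0,0],[0,0,0],0],[[0,0,0],[0,0,0],0],[[0,0,0],[0,0,0],0],[[0,0,0],[0,0,0],0],[[0,0,0],[0,0,0],0]]'
python3 -m handwheel '[[[0,0,0],[0,0,0.01],0],[[0,0,0],[0,0,0.02],0],[[0,0,0],[0,0,0.03],0],[[0,0,0],[0,0,0.03],0],[[0,0,0],[0,0,0.03],0]]'
```

```text
clock: 7.95
tcp_pos: [0.6466, -0.1659, 0.0256]
tool_rot: [-1.57, 0.058, -0.056]
ft_force: [-2.7, -0.7, 0.6]
finger_gap: 0.0113
clock: 8.45
tcp_pos: [0.6477, -0.1659, 0.0563]
tool_rot: [-1.57, 0.056, -0.057]
ft_force: [-0.0, 0.5, -4.8]
finger_gap: 0.0116
```

The cover is held: gap 11.6 mm and about 4.8 N of weight. I lift it and carry it over the box.

```bash
python3 -m handwheel '[[[0,0,0],[0,0,0.02],0],[[0,0,0],[0,0,0.05],0],[[0,0,0],[0,0,0.08],0],[[0,0,0],[0,0,0.11],0],[[0,0,0],[0,0,0.13],0],[[0,0,0],[0,0,0.14],0],[[0,0,0],[0,0,0.14],0]]'
python3 -m handwheel '[[[0,0,0.005],[0,0.015,0],0],[[0,0,0.01],[-0.002,0.045,0],0],[[0,0,0.015],[-0.004,0.08,0],0],[[0,0,0.02],[-0.006,0.115,0],0],[[0,0,0.025],[-0.008,0.15,0],0],[[0,0,0.03],[-0.01,0.185,0],0],[[0,0,0.035],[-0.011,0.22,0],0],[[0,0,0.037],[-0.012,0.255,0],0]]'
python3 -m handwheel '[[[0,0,0],[-0.001,0.035,0],0],[[0,0,0],[-0.002,0.07,0],0],[[0,0,0],[-0.003,0.1,0],0],[[0,0,0],[-0.003,0.12,0],0],[[0,0,0],[-0.003,0.13,0],0],[[0,0,0],[-0.003,0.13,0],0],[[0,0,0],[-0.003,0.13,0],0],[[0,0,0],[-0.003,0.13,0],0]]'
```

```text
clock: 9.15
tcp_pos: [0.6478, -0.166, 0.1966]
tool_rot: [-1.57, 0.055, -0.058]
ft_force: [0.4, 0.7, -3.2]
finger_gap: 0.0117
clock: 9.95
tcp_pos: [0.6334, 0.0921, 0.1937]
tool_rot: [-1.57, 0.029, -0.023]
ft_force: [-0.2, 0.3, -4.3]
finger_gap: 0.0119
clock: 10.75
tcp_pos: [0.6327, 0.2162, 0.1957]
tool_rot: [-1.573, 0.03, -0.03]
ft_force: [-0.7, -0.2, -3.7]
finger_gap: 0.0114
```

```bash
python3 - <<'E'
from h import *
st=bot.get_state();M=R.from_rotvec(st["tool_rot"]).as_matrix();print(st["tcp_pos"],np.degrees(np.arctan2(M[1,0],M[0,0])),M[:,1],st["finger_gap"])
b=bot.capture("wrist")[:,:,::-1];s=bot.capture("scene")[:,:,::-1];t=bot.capture("top")[:,:,::-1]
for n,i in zip("wst",(b,s,t)):cv2.imwrite(f"pics/{n}5raw.png",i)
o=np.zeros((600,800,3),np.uint8)
o[:300,:400]=cv2.resize(b,(400,300));o[:300,400:]=cv2.resize(s[120:270,240:440],(400,300));o[300:,:400]=cv2.resize(t[120:240,125:285],(400,300));cv2.imwrite("pics/m5.png",o)
E
```

```text
[0.63272153 0.21615584 0.19573656] -2.196894343648664 [ 1.10395756e-04 -2.06270972e-03 -9.99997867e-01] 0.01144953088506287
```

View pics/m5.png

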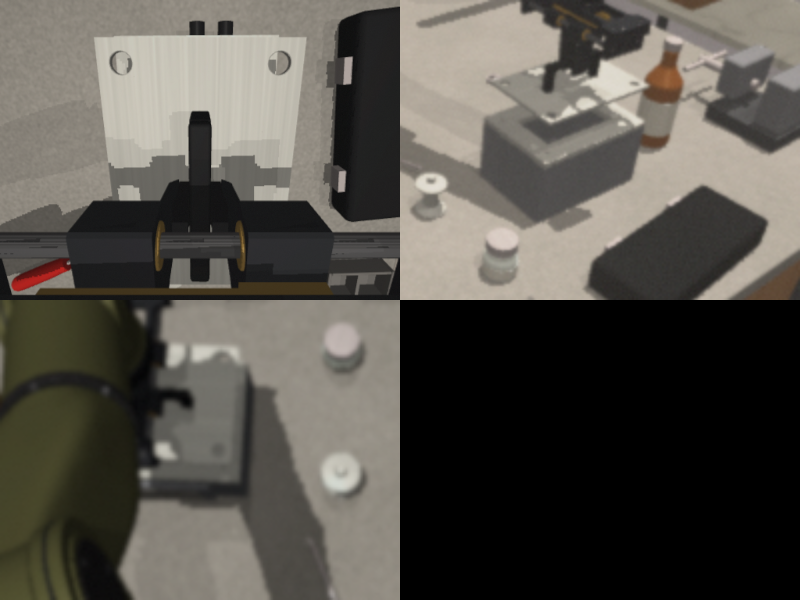

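The plate hangs level over the box, with its two +y holes at wrist view (121,62) and (279,62). I apply the small corrections and go down to hover height in two steps.

```bash
python3 -m handwheel '[[[0,0,0.005],[-0.001,0.003,0],0],[[0,0,0.005],[-0.001,0.003,-0.01],0],[[0,0,0.005],[-0.001,0.003,-0.02],0],[[0,0,0.005],[-0.001,0.003,-0.03],0],[[0,0,0.005],[-0.001,0.003,-0.038],0],[[0,0,0.005],[-0.001,0.003,-0.042],0],[[0,0,0.005],[-0.001,0.003,-0.042],0],[[0,0,0.005],[-0.001,0.003,-0.042],0]]'
cat > look.py <<'E'
from h import *
import sys
k=sys.argv[1]
ss=[];
for i in range(4): ss.append(bot.get_state());b=bot.capture("wrist")[:,:,::-1]
s=bot.capture("scene")[:,:,::-1];t=bot.capture("top")[:,:,::-1]
st=dict(tcp_pos=np.mean([x["tcp_pos"] for x in ss],0),tool_rot=np.mean([x["tool_rot"] for x in ss],0))
M=R.from_rotvec(st["tool_rot"]).as_matrix();print(ss[-1]["clock"],st["tcp_pos"],np.degrees(np.arctan2(M[1,0],M[0,0])),M[:,1],ss[-1]["finger_gap"])
np.save(f"st{k}.npy",np.r_[st["tcp_pos"],st["tool_rot"]])
for n,i in zip("wst",(b,s,t)):cv2.imwrite(f"pics/{n}{k}raw.png",i)
C=cv2.INTER_CUBIC;o=np.zeros((600,800,3),np.uint8)
# wrist crop x100-420,y30-150 x2.5 ; scene crop 275-375,150-200 x4 ; top 180-240,130-205
o[:300]=cv2.resize(b[30:150,100:420],(800,300),interpolation=C)
o[300:,:500]=cv2.resize(s[145:205,275:375],(500,300),interpolation=C)
o[300:,500:]=cv2.resize(t[135:200,180:245],(300,300),interpolation=C);cv2.imwrite(f"pics/m{k}.png",o)
E
python3 look.py 6
```

```text
clock: 11.7
tcp_pos: [0.6315, 0.2221, 0.1539]
tool_rot: [-1.571, 0.023, -0.024]
ft_force: [0.0, -1.0, -3.3]
finger_gap: 0.0115
11.85 [0.63162068 0.22218973 0.15414723] -1.7191366157860295 [ 9.54623098e-04  3.01139799e-04 -9.99999499e-01] 0.011694571197032587
```

View pics/m6.png

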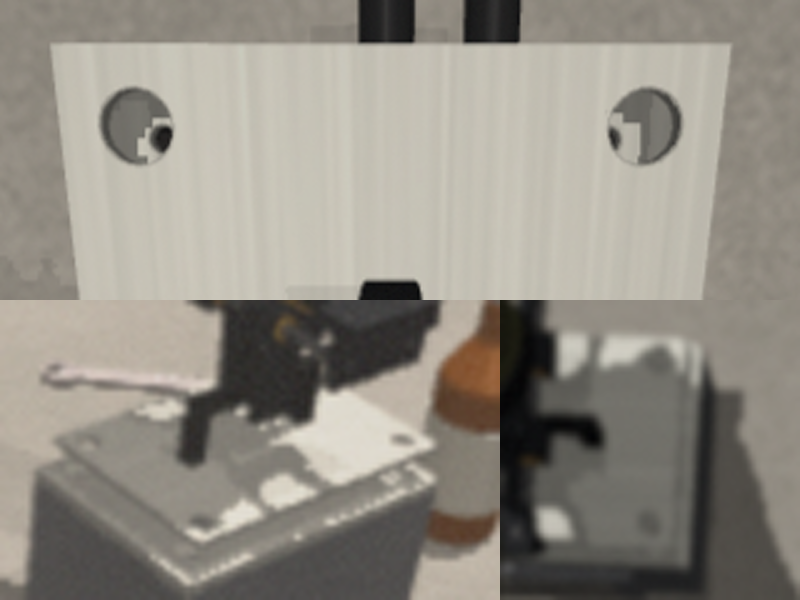

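The wrist view shows threads through both +y holes: left hole (136,125) with its thread near (163,138), right hole (645,125) with its thread near (607,136). I now solve for height and offset from these.

```bash
cat > ev.py <<'E'
from h import *
from scipy.optimize import least_squares
def ev(k,hl,hr,tl,tr):
    v=np.load(f"st{k}.npy");C=cam("wrist",dict(tcp_pos=v[:3],tool_rot=v[3:]));f=lambda p:((p[0]+.5)/2.5-.5+100,(p[1]+.5)/2.5-.5+30)
    def z(l,r,):
        g=lambda q:np.linalg.norm(unproj(C,f(l),q[0])-unproj(C,f(r),q[0]))-.1
        return least_squares(g,[.12]).x[0]
    zh=z(hl,hr);zt=z(tl,tr);print("apparent z hole top",zh,"thread",zt,"gap",zh-zt-.005,"nominal hole top",v[2]-.0256+.005)
    for a in(.11,zt):
        H=[unproj(C,f(p),zh if a==zt else v[2]-.0206) for p in(hl,hr)];T=[unproj(C,f(p),a) for p in(tl,tr)]
        print("thread-hole mm",[((t-h)*1e3)[:2].round(1).tolist() for h,t in zip(H,T)],"yaw hole/thread",[np.degrees(np.arctan2(q[1],q[0])).round(2) for q in(H[1]-H[0],T[1]-T[0])])
        print("  centre offset mean", (np.mean(T,0)-np.mean(H,0))[:2]*1e3)
E
python3 - <<'E'
from ev import *
ev(6,(136.5,125.5),(645,126),(163,137.5),(607.5,136))
C=cam("top");g=lambda p:(180+p[0]/300*65-.5,135+p[1]/300*65-.5)
v=np.load("st6.npy");z=v[2]-.0206
L=[[.05,-.08],[-.05,-.08]];M=np.array([[np.cos(-.0319),-np.sin(-.0319)],[np.sin(-.0319),np.cos(-.0319)]])
for l,p in zip(L,[(657-500,357-300),(649-500,521-300)]):
    w=unproj(C,g(p),z)[:2];print("top cam hole - thread mm",(w-(M@np.array(l)+[.63205,.2202]))*1e3)
E
```

```text
apparent z hole top 0.13300588529617277 thread 0.10970466260651868 gap 0.018301222689654093 nominal hole top 0.13354722880281214
thread-hole mm [[-1.3, -1.9], [-1.2, -1.5]] yaw hole/thread [np.float64(-1.74), np.float64(-1.5)]
  centre offset mean [-1.25154606 -1.68495596]
thread-hole mm [[-1.3, -1.9], [-1.2, -1.5]] yaw hole/thread [np.float64(-1.74), np.float64(-1.5)]
  centre offset mean [-1.25439377 -1.6949972 ]
top cam hole - thread mm [5.07161159 4.47663171]
top cam hole - thread mm [3.20772787 2.78856939]
```

The wrist view is the more precise here: gap 18.3 mm, shift needed about (-1.3, -1.7) mm, yaw within 0.25°. The coarse top view agrees in direction. I apply it and look again.

```bash
python3 -m handwheel '[[[0,0,0.002],[-0.001,-0.001,-0.001],0],[[0,0,0.002],[-0.0015,-0.002,-0.003],0],[[0,0,0.002],[-0.0015,-0.002,-0.003],0],[[0,0,0.002],[-0.0015,-0.002,-0.003],0],[[0,0,0.002],[-0.0015,-0.002,-0.003],0],[[0,0,0.002],[-0.0015,-0.002,-0.003],0]]'
python3 look.py 7
```

```text
clock: 12.6
tcp_pos: [0.6298, 0.2201, 0.1508]
tool_rot: [-1.571, 0.022, -0.022]
ft_force: [-0.5, -0.2, -4.1]
finger_gap: 0.0113
12.75 [0.62979186 0.22013739 0.15077073] -1.6005135987563863 [ 1.61229911e-04  5.11649274e-05 -9.99999986e-01] 0.011678796762001327
```

View pics/m7.png

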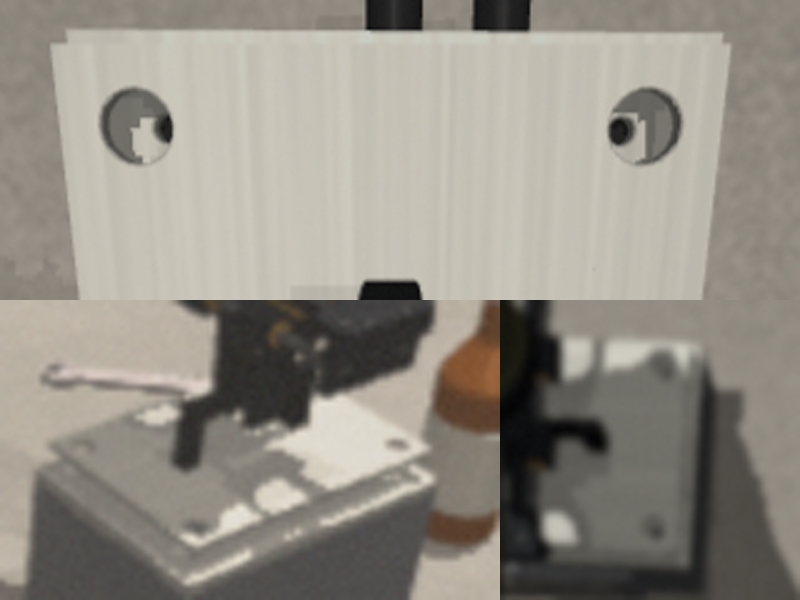

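```bash
python3 - <<'E'
from ev import *
ev(7,(136.5,125.5),(645,126),(166,129.5),(619.5,130.5))
C=cam("top");g=lambda p:(180+p[0]/300*65-.5,135+p[1]/300*65-.5)
for l,p in zip([[.05,-.08],[-.05,-.08]],[(161,64),(154,227)]):
    c,s=np.cos(-.0319),np.sin(-.0319);w=unproj(C,g(p),.1302)[:2];print("top hole-thread mm",(w-(np.array([[c,-s],[s,c]])@l+[.63205,.2202]))*1e3)
# scene camera: hole rim centres vs expected for a perfectly placed plate
S=cam("scene")
for l,p in zip([[.05,.08],[.05,-.08],[-.05,-.08],[-.05,.08]],[(398,443),(195,526),(83,445),None]):
    c,s=np.cos(-.0319),np.sin(-.0319);q=np.array([[c,-s],[s,c]])@l+[.63205,.2202]
    if p: 
        w=unproj(S,(275+p[0]/5-.4,145+(p[1]-300)/5-.4),.1302)[:2];print("scene hole-thread mm",(w-q)*1e3)
E
```

```text
apparent z hole top 0.12960664190447319 thread 0.10964309519667313 gap 0.014963546707800052 nominal hole top 0.13017072777577351
thread-hole mm [[0.4, -0.3], [0.5, -0.4]] yaw hole/thread [np.float64(-1.62), np.float64(-1.69)]
  centre offset mean [ 0.46359175 -0.37340453]
thread-hole mm [[0.5, -0.3], [0.5, -0.4]] yaw hole/thread [np.float64(-1.62), np.float64(-1.69)]
  centre offset mean [ 0.46392064 -0.38051229]
top hole-thread mm [1.63039447 2.29854422]
top hole-thread mm [0.22442467 0.06967683]
scene hole-thread mm [-4.38275668  1.47180732]
scene hole-thread mm [-3.22792293 -1.3672972 ]
scene hole-thread mm [-3.28328558 -1.56888482]
```

The wrist view now gives a 15.0 mm gap and 0.5 mm offset. As a level check, I use the scene view's plate corners against the flange corners, read from the last picture: plate (430,452), (197,549), (50,443); flange (436,476), (187,584), (37,474).

```bash
python3 - <<'E'
from h import *
S=cam("scene");c,s=np.cos(-.0305),np.sin(-.0305);M=np.array([[c,-s],[s,c]])
f=lambda x,y,z,:np.array([*(M@[x,y]+[.63205,.2202]),z])
px=lambda p:np.array((275+p[0]/5-.4,145+(p[1]-300)/5-.4))
for n,sx,sy,pp,fp in[("+x+y",1,1,(430,452),(436,476)),("+x-y",1,-1,(197,549),(187,584)),("-x-y",-1,-1,(50,443),(37,474))]:
    b=px(fp)-proj(S,f(.07*sx,.1*sy,.11))
    e=px(pp)-b-proj(S,f(.065*sx,.095*sy,.13));d=(proj(S,f(.065*sx,.095*sy,.14))-proj(S,f(.065*sx,.095*sy,.13)))/10
    print(n,"bias px",b.round(1),"resid px",e.round(1),"height err mm",(e@d/(d@d)).round(1))
E
python3 -m handwheel '[[[0,0,0],[0.0005,-0.0005,0],0],[[0,0,0],[0.0005,-0.0005,0],0],[[0,0,0],[0.0005,-0.0005,0],0],[[0,0,0],[0.0005,-0.0005,0],0],[[0,0,0],[0.0005,-0.0005,0],0]]'
python3 look.py 8
```

```text
+x+y bias px [-1.5 -1. ] resid px [-0.1  1.1] height err mm -3.7
+x-y bias px [-1.3 -0.5] resid px [1.  0.4] height err mm -0.7
-x-y bias px [-0.4  0.9] resid px [-0.2 -0.9] height err mm 2.9
clock: 13.4
tcp_pos: [0.6302, 0.2196, 0.1507]
tool_rot: [-1.571, 0.022, -0.022]
ft_force: [0.6, -0.0, -4.6]
finger_gap: 0.0115
13.55 [0.6302318  0.21962301 0.15074126] -1.6015101248126082 [ 5.68420298e-05  3.35640877e-05 -9.99999998e-01] 0.011398119192586329
```

View pics/m8.png

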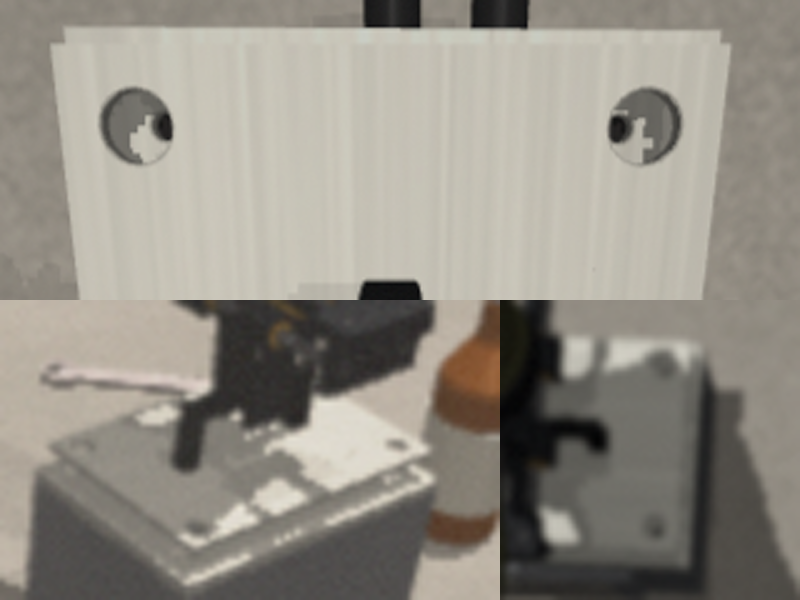

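The threads sit symmetrically in the view through both holes: about (165,127) and (618,128), with holes at (136,125) and (645,126). The plate has not slipped and the pose is steady. The scene-view level check is only good to about ±3 mm, while the wrist view gives 15.0 mm at the +y end against 15.2 mm at the centre, so the plate is level. I hand in.

```bash
python3 - <<'E'
from ev import *
ev(8,(136.5,125.5),(645,126),(165,127),(618.5,128))
s=bot.get_state();print(s["clock"],s["tcp_pos"],s["finger_gap"],s["ft_force"],abs(s["dq"]).max())
bot.sign_off()
E
```

```text
apparent z hole top 0.12957542839681077 thread 0.10944837371131075 gap 0.015127054685500022 nominal hole top 0.13014126057306782
thread-hole mm [[0.2, 0.2], [0.3, 0.1]] yaw hole/thread [np.float64(-1.62), np.float64(-1.69)]
  centre offset mean [0.25546336 0.15303468]
thread-hole mm [[0.3, 0.2], [0.3, 0.1]] yaw hole/thread [np.float64(-1.62), np.float64(-1.69)]
  centre offset mean [0.25605982 0.15156934]
13.7 [0.63024041 0.21960679 0.15076551] 0.011495591262341792 [ 0.38035673 -0.11683039 -4.05075022] 0.0022116753709756133
the job is handed in; nothing more can be done
```

I pushed the door shut, then gripped the cover by its bar. The arm was holding it still over the box's open top when I handed in at 13.7 s. As far as I know, I touched nothing else on the bench.

- **Door:** it met a hard stop at about 12 N of push along the closing direction, well above the catch's 2 to 3 N. It stayed shut after I backed away, as a clear view from above showed.
- **Cover, last wrist-camera check:** the gap was 15.1 mm. At the two visible (+y) holes the threads were within about 0.3 mm of the hole centres, and the yaw differed by under 0.1°. The grip was firm (11.5 mm on the bar, about 4 N of weight).
- **Far holes (-y):** I saw these only coarsely in the last top-camera measurement, before a final 0.5 mm adjustment. They came out about 0.2 and 2.8 mm from their threads, within the 4 mm allowed.
- **Checks that disagreed:** the scene camera put the holes 3.5 to 4.6 mm off their threads and showed corner heights varying by about ±3 mm. At its roughly 2.5 mm per pixel I put that down to coarse resolution and calibration error. That makes the wrist camera and the arm's own tool readings the main evidence that the plate is level and lined up.

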